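# Open the fuller bottle of descaling tablets

### The job

Two identical safety-capped bottles of descaling tablets stand on the kitchen worktop, one nearly full and one nearly empty: find the full one by lifting a bottle a little clear of the worktop to feel its weight, and set it down again. With the full bottle standing on the worktop, press its cap down, twist it anticlockwise until it comes free, lift it off and finish still gripping the cap, level and still, about 5 cm straight above the open mouth. Keep both bottles upright, leave the nearly empty one standing with its cap locked on, and do not knock the mug, the sponge or the glass jar.

Things in the scene. Friction and masses are not known exactly. Their poses are not given: they have to be found in the camera images.
- bottle_1: one of two identical-looking loose opaque white bottles, blue label with yellow band; oblong, 92 mm along its x, 64 mm along its y, upright sides to 108 mm, shoulder sloping to a round neck 39 mm wide at 147 mm, then 33 mm; open mouth at 176 mm. Origin: centre of its underside, z up. Nearly full it weighs 0.55 to 0.8 kg with cap, nearly empty 0.15 kg; which is which varies
- bottle_2: one of two identical-looking loose opaque white bottles, blue label with yellow band; oblong, 92 mm along its x, 64 mm along its y, upright sides to 108 mm, shoulder sloping to a round neck 39 mm wide at 147 mm, then 33 mm; open mouth at 176 mm. Origin: centre of its underside, z up. Weight as told for bottle_1. Pressed at the cap with 12 N it does not turn on the worktop
- cap_1: red ribbed push-and-turn cap of bottle_1, white arrows on its lid, 51 mm across, 33 mm high, 40 g. Origin: centre of its lower edge, z up. Starts locked, origin 154 mm above the bottle's underside (lid top 187 mm), x axis along the bottle's x. Locked, it carries the bottle when lifted and turns only 2 degrees. Pressing it 5 mm to a firm stop takes 4 N rising to 9 N (spring)
- cap_2: red ribbed push-and-turn cap of bottle_2, white arrows on its lid, 51 mm across, 33 mm high, 40 g. Origin: centre of its lower edge, z up. Starts locked, origin 154 mm above the bottle's underside (lid top 187 mm), x axis along the bottle's x. Pressed 4 mm or more it turns anticlockwise (from above): free to lift straight off after 40 degrees, end stop at 84. Both caps alike
- mug: blue ceramic mug, 80 mm across, 90 mm high, handle on its +y side, loose; origin at the centre of its underside
- sponge: yellow and green washing-up sponge, 90 by 60 by 30 mm, lying flat, loose; origin at the centre of its underside
- jar: amber glass jar with a steel lid, 70 mm across, 100 mm high, loose; origin at the centre of its underside
- worktop: the fixed sand-coloured kitchen worktop on which everything stands, its top at z = 0; its origin does not matter
There are look-alikes about, which are no part of the job. Leave any pink look-alike of the cap_2 alone. What is shaped like the cap_1 but pink or turquoise is not meant.

How it is judged (in metres and radians):
On the way, in this order (a step that is already met when the one before it is completed fails the run):
1. one of the bottles is lifted clear of the worktop (by 4 mm or more), upright, to feel its weight (((height (world z) of bottle_1 above 0.004 m and angle between bottle_1's own z axis and vertical below 0.35 rad) or (height (world z) of bottle_2 above 0.004 m and angle between bottle_2's own z axis and vertical below 0.35 rad))), for 0.1 s.
2. a bottle stands on the worktop and its locked cap is pressed down (3 mm or more) ((((height (world z) of bottle_1 below 0.003 m and angle between bottle_1's own z axis and vertical below 0.09 rad) and z of cap_1 in the frame of bottle_1 below 0.1507 m and angle between the x axis of cap_1 and the x axis of bottle_1, either way round below 0.3 rad) or ((height (world z) of bottle_2 below 0.003 m and angle between bottle_2's own z axis and vertical below 0.09 rad) and z of cap_2 in the frame of bottle_2 below 0.1507 m and angle between the x axis of cap_2 and the x axis of bottle_2, either way round below 0.3 rad))), for 0.05 s.
3. that cap is twisted free (more than 39 degrees) while still down on its neck ((((height (world z) of bottle_1 below 0.003 m and angle between bottle_1's own z axis and vertical below 0.09 rad) and z of cap_1 in the frame of bottle_1 below 0.1557 m and angle between the x axis of cap_1 and the x axis of bottle_1, either way round above 0.68 rad) or ((height (world z) of bottle_2 below 0.003 m and angle between bottle_2's own z axis and vertical below 0.09 rad) and z of cap_2 in the frame of bottle_2 below 0.1557 m and angle between the x axis of cap_2 and the x axis of bottle_2, either way round above 0.68 rad))), for 0.02 s.
At the end, for the whole second after the job is handed in: Both bottles upright (5 deg) on the worktop; the full one (over 3 N on it) open, its cap gripped, still, level (15 deg), touching no bottle, within 25 mm of the bottle's axis, lower edge 20 to 128 mm above the mouth; the other cap locked (3 mm, 17 deg) ((((height (world z) of bottle_1 below 0.003 m and angle between bottle_1's own z axis and vertical below 0.09 rad) and contact force between bottle_1 and worktop above 3 N and z of cap_1 in the frame of bottle_1 between 0.1957 and 0.3037 m and horizontal distance between cap_1 and bottle_1 below 0.025 m and angle between cap_1's own z axis and vertical below 0.26 rad and contact force between cap_1 and the fingers above 1 N and contact force between cap_1 and bottle_1 below 0.1 N and contact force between cap_1 and bottle_2 below 0.1 N and linear speed of cap_1 below 0.03 m/s and (height (world z) of bottle_2 below 0.003 m and angle between bottle_2's own z axis and vertical below 0.09 rad) and z of cap_2 in the frame of bottle_2 between 0.1507 and 0.1567 m and angle between the x axis of cap_2 and the x axis of bottle_2, either way round below 0.3 rad) or ((height (world z) of bottle_2 below 0.003 m and angle between bottle_2's own z axis and vertical below 0.09 rad) and contact force between bottle_2 and worktop above 3 N and z of cap_2 in the frame of bottle_2 between 0.1957 and 0.3037 m and horizontal distance between cap_2 and bottle_2 below 0.025 m and angle between cap_2's own z axis and vertical below 0.26 rad and contact force between cap_2 and the fingers above 1 N and contact force between cap_2 and bottle_2 below 0.1 N and contact force between cap_2 and bottle_1 below 0.1 N and linear speed of cap_2 below 0.03 m/s and (height (world z) of bottle_1 below 0.003 m and angle between bottle_1's own z axis and vertical below 0.09 rad) and z of cap_1 in the frame of bottle_1 between 0.1507 and 0.1567 m and angle between the x axis of cap_1 and the x axis of bottle_1, either way round below 0.3 rad))); the arm keeps its last pose, push and grip.
It fails at once if the mug is knocked (moved over 30 mm or tipped) (distance of mug from where it was at the start of the episode above 0.03 m or angle between mug's own z axis and vertical above 0.35 rad).
It fails at once if the sponge is knocked (moved over 30 mm or tipped) (distance of sponge from where it was at the start of the episode above 0.03 m or angle between sponge's own z axis and vertical above 0.35 rad).
It fails at once if the jar is knocked (moved over 30 mm or tipped) (distance of jar from where it was at the start of the episode above 0.03 m or angle between jar's own z axis and vertical above 0.35 rad).
It fails at once if a bottle is tipped by more than 28 degrees (angle between any of bottle_1, bottle_2's own z axis and vertical above 0.5 rad).
It also fails if it takes over 50 s, if anything falls off the work surface, if the arm or the gripper's body presses on something with over 40 N, if the wrist force passes 120 N, or if a joint passes its speed limit or range.

### The arm

A 7-joint arm with a two-finger parallel gripper is mounted at the origin on the work surface. World frame = base frame: x ahead of the robot, y to its left, z up, the work surface at z = 0. Lengths are in m, angles in degrees, forces in N, time in s.
With the tool pointing down it reaches from about 0.425 to 0.875 m from the base axis. Payload 4.7 kg.
Tool frame: the origin (TCP) lies midway between the tips of the shut fingers; the grasp point (between the pads) lies env.grip_point_offset behind it (env.grip_point_offset is the distance from the TCP to the grasp point, in m); z points along the fingers, y is the line along which they close (so a half turn about z gives the same grasp; the last joint's range is limited). The gripper opens to 87 mm and grips with 3 to 60 N. Pads are 19 mm wide; open, the fingers measure 117 mm over their backs; the gripper's body (75 mm by 190 mm) begins 51 mm behind the grasp point.
Start: joints at [74.548, 18.392, -4.016, 83.108, 1.295, 78.541, -3.26], TCP at [0.182, -0.624, 0.2] pointing down, gripper open.
Joint ranges: [-163.93, 163.93], [-17.29, 119.83], [-79.2, 71.16], [3.27, 140.29], [-89.18, 269.18], [5.43, 117.66], [-154.24, 154.24]. Speed limits (degrees/s): [147.25, 147.25, 180, 180, 180, 180, 180].

### API

Orientations are given as [roll, pitch, yaw] about the fixed x, y, z axes, in that order (R = Rz(yaw) Ry(pitch) Rx(roll)).
In Python, from cell import env gives the robot as it stands.
- The arm moves only by the shell command python3 -m creep 'ROWS' [FORCE]. ROWS is a JSON object of lists of equal length, an entry for each row: "translation": the shift along the tool's x, y, z in units of 0.08 m (1.0 is 0.08 m), a list of three; "turn": the turn, a rotation vector about the tool's x, y, z in units of 180 degrees (1.0 is 180 degrees), a list of three; "grip": the opening, from 0 (shut) to 1 (fully open). In form: {"translation": [[x, y, z], ...], "turn": [[ax, ay, az], ...], "grip": [grip, ...]}. A call has 1 to 5 rows; each row shifts and turns the commanded pose from where the row before left it, along the tool's axes as they then stand; what a row does not reach is not made up. A row lasts 1/8 s, in which the tool goes at most 62.5 mm and 10.7 degrees, less where a joint would pass 70% of its speed; a pose out of reach is approached as far as the arm can. A call with a number of a shift or a turn outside -1 to 1 is refused whole. A call with a gripper value outside its range is refused whole. The fingers move at their own pace and stop on an object; FORCE is the grip in N (left out, the last holds). Time passes only in rows, so rows that do not move let the fingers close. It gives the time, the measured TCP pose, the force, the opening and the grip force at its end, in the units of the state.
- env.get_obs(): the state, without advancing time (a new reading comes with each control period).
- env.read_camera(name): name is "side" or "top" or "wrist"; returns a dict with "frame" (480x640x3 uint8, red, green, blue), "z_map" (480x640 float32, m along the optical axis (not along the pixel's ray), 0 where there is no reading), "K" (3x3 intrinsics, pixels), "rvec" (rotation vector, rad) and "tvec" (3), from world to camera coordinates, as OpenCV has them. Camera axes: x right, y down, z forward; pixel columns grow to the right and rows downward; lengths in m; the calibration is good to about 2 mm. A picture is of the moment at which its call begins.
- env.sign_off(): hands the job in; it is judged then, once.
The state is a dict: "time_s": time; "qpos": joint angles; "joint_velocities": joint speeds; "effort": joint torques, N m; "tool_pos": TCP position; "tool_rot": TCP orientation; "force": force on the tool from outside, world axes, zero at the start; "wrist_torque": the same for the moment, N m; "grip_width": finger opening in m; "grasp_force": force on a finger pad.
Only numpy, scipy, OpenCV 4.12 (cv2) and the standard library are available. Lean on these libraries where they do the work, as an engineer would, in place of code of your own. Each camera call takes 0.05 s, during which the arm holds its last target. There are 200 camera calls.

## Working session

There is one attempt and no reset: what is moved stays moved. The work goes in short steps, Python scripts to look and compute and a shell command to move; the robot and the scene stay as the last step left them, time stands still between calls to the robot, and variables do not carry over. Pictures are saved under pics/ and viewed, at most 10 in all, crops included, and the job is handed in when it is done.

```bash
ls; mkdir -p pics; python3 - <<'E'
from cell import env
import cv2, numpy as np, pickle
o=env.get_obs(); print(o, env.grip_point_offset)
for n in ["top","side"]:
    c=env.read_camera(n); pickle.dump(c,open(f"pics/{n}0.pkl","wb"))
    cv2.imwrite(f"pics/{n}0.png",c["frame"][:,:,::-1]); print(n,c["K"].tolist(),c["rvec"],c["tvec"])
E
```

```text
pics
{'time_s': 0.0, 'qpos': array([74.54790786, 18.43824794, -4.01513477, 83.175522  ,  1.29621253,
       78.53944185, -3.26032729]), 'joint_velocities': array([-0.02225795,  0.0077181 , -0.06561298, -0.04538828,  0.08827302,
        0.01078463, -0.02545445]), 'effort': array([ 9.90130320e-05, -4.91294324e+01, -4.03678771e-01, -3.12527704e+01,
       -6.37904811e-02,  4.37673542e-02,  1.56716665e-04]), 'tool_pos': array([ 0.18176822, -0.62344944,  0.19846526]), 'tool_rot': array([-1.79892096e+02,  7.04275867e-03,  1.62614004e+01]), 'force': array([0.30720421, 0.10277801, 0.28926587]), 'wrist_torque': array([-0.0129085 , -0.01615588, -0.02561056]), 'grasp_force': 0.0, 'grip_width': 0.08713890016008918} 0.0187
top [[477.9748271951264, 0.0, 323.74065177738], [0.0, 477.9748271951264, 251.61162142934558], [0.0, 0.0, 1.0]] [ 2.19479936 -2.15781815  0.02609273] [0.02218528 0.5827665  1.187983  ]
side [[508.3089886144896, 0.0, 312.71206193018566], [0.0, 508.3089886144896, 231.51224510190315], [0.0, 0.0, 1.0]] [ 2.37640515 -0.45492104  0.14796693] [-0.5380175   0.25476335  0.96748519]
```

View pics/top0.png

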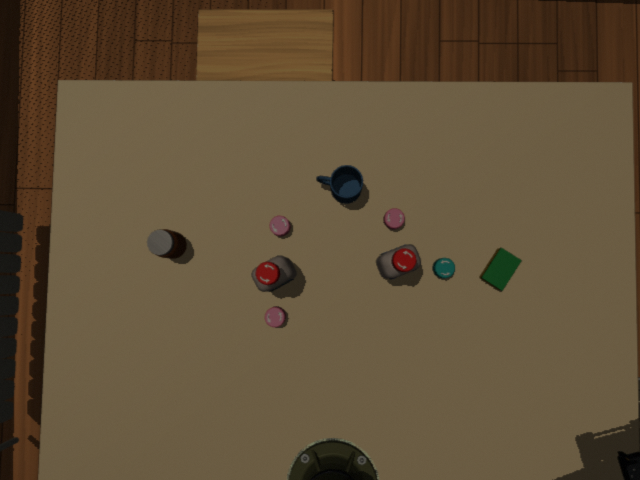

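View pics/side0.png

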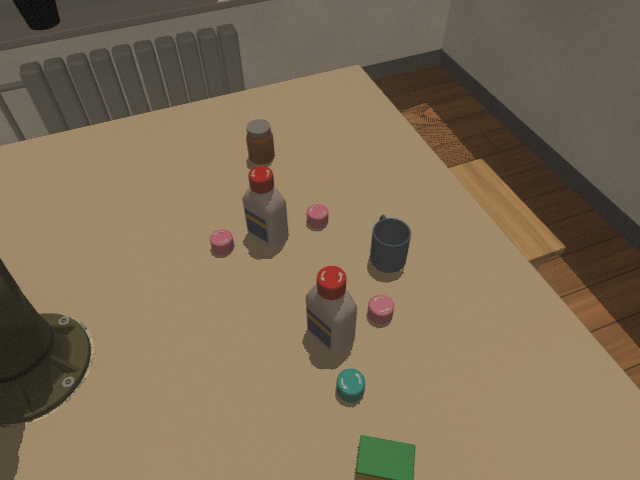

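Top view: the two red caps on bottles are at (267,273) and (404,260). The pink look-alikes are at (280,226), (275,317) and (394,218), with a turquoise one at (445,268), all loose on the worktop. Only the red ones fit the description. In the side view the red caps are at (261,180) and (331,282).

```bash
cat > h.py <<'E'
import numpy as np, cv2, pickle
from scipy.spatial.transform import Rotation as Rot
def ray(c,uv,z):
    R=cv2.Rodrigues(c["rvec"])[0]; t=np.ravel(c["tvec"])
    d=R.T@np.linalg.inv(c["K"])@np.array([*uv,1.]); o=-R.T@t
    return o+d*(z-o[2])/d[2]
def rays(c,uv):
    R=cv2.Rodrigues(c["rvec"])[0]; t=np.ravel(c["tvec"])
    return -R.T@t, R.T@np.linalg.inv(c["K"])@np.array([*uv,1.])
def redmask(f):
    h=cv2.cvtColor(f,cv2.COLOR_RGB2HSV); H,S,V=cv2.split(h)
    return (((H<6)|(H>174))&(S>170)&(V>60)).astype(np.uint8)
def pts(c,m):
    v,u=np.nonzero(m&(c["z_map"]>0)); z=c["z_map"][v,u]
    R=cv2.Rodrigues(c["rvec"])[0]; t=np.ravel(c["tvec"])
    p=np.linalg.inv(c["K"])@np.vstack([u*z,v*z,z])
    return (R.T@(p-t[:,None])).T
E
python3 - <<'E'
from h import *
for n in ["top","side"]:
    c=pickle.load(open(f"pics/{n}0.pkl","rb")); m=redmask(c["frame"])
    k,l,s,ce=cv2.connectedComponentsWithStats(m)
    for i in range(1,k):
        if s[i,4]<60: continue
        p=pts(c,l==i); top=p[p[:,2]>np.percentile(p[:,2],98)-.006]
        (x,y),r=cv2.minEnclosingCircle(top[:,:2].astype(np.float32))
        print(n,ce[i].round(),s[i],"circle",np.round([x,y,r],4),"z",np.percentile(p[:,2],[5,98]).round(3))
c=pickle.load(open("pics/top0.pkl","rb"))
P=pts(c,np.ones((480,640),np.uint8))
for x,y in [(.60,.12),(.60,-.12)]:pass
k,l,s,ce=cv2.connectedComponentsWithStats(redmask(c["frame"]))
for i in range(1,k):
    if s[i,4]<60: continue
    C=ray(c,ce[i],.187); Q=P[(np.hypot(*(P[:,:2]-C[:2]).T)<.07)]
    b=Q[(Q[:,2]>.095)&(Q[:,2]<.12)]; print(C.round(3),len(b),cv2.minAreaRect(b[:,:2].astype(np.float32)*1000))
for nm,uv,z in [("mug",(347,184),.09),("jar",(161,244),.1),("sponge",(502,270),.03),("turq",(445,268),.03),("p1",(280,226),.03),("p2",(275,317),.03),("p3",(394,218),.03)]:
    print(nm,ray(c,uv,z).round(3))
E
python3 - <<'E'
import cv2
a=cv2.imread('pics/top0.png')[200:340,230:470]; cv2.imwrite('pics/crop0.png',cv2.resize(a,None,fx=3.3,fy=3.3,interpolation=2))
E
```

```text
top [404. 260.] [393 249  23  22 357] circle [ 0.5581 -0.1465  0.0248] z [0.184 0.192]
top [267. 273.] [256 262  22  23 340] circle [0.5247 0.1487 0.0244] z [0.184 0.191]
side [260. 174.] [249 166  24  18 247] circle [0.5256 0.1464 0.0259] z [0.184 0.188]
side [331. 278.] [318 266  28  24 442] circle [ 0.5562 -0.1494  0.0248] z [0.184 0.189]
[ 0.558 -0.147  0.187] 161 ((558.8473510742188, -146.97137451171875), (63.49397659301758, 92.45565032958984), 21.70917320251465)
[0.525 0.149 0.187] 167 ((524.4645385742188, 149.86825561523438), (62.896358489990234, 91.80890655517578), 30.921899795532227)
mug [ 0.74  -0.023  0.09 ]
jar [0.589 0.416 0.1  ]
sponge [ 0.543 -0.408  0.03 ]
turq [ 0.546 -0.269  0.03 ]
p1 [0.644 0.143 0.03 ]
p2 [0.417 0.15  0.03 ]
p3 [ 0.668 -0.142  0.03 ]
```

View pics/crop0.png

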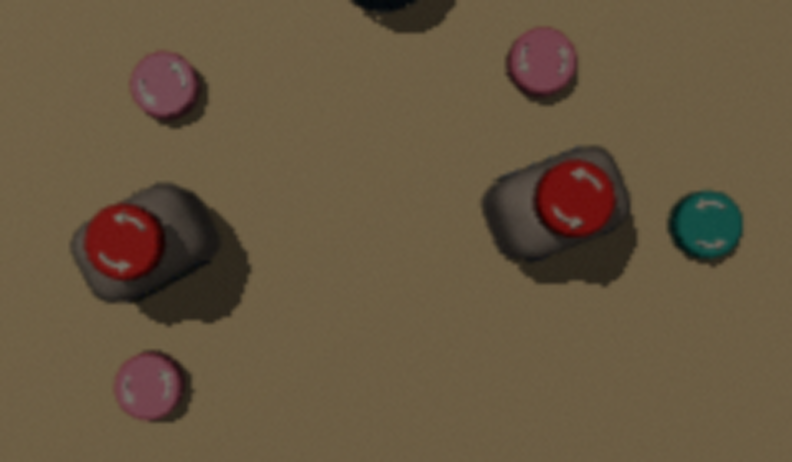

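The crop confirms both red caps sit on bottles: right one at (0.557, -0.148), left one at (0.525, 0.148). I'll go to the right bottle first.

```bash
python3 -m creep '{"translation":[[0.51,-0.37,-0.15],[0.51,-0.37,-0.15],[0.51,-0.37,-0.15],[0.51,-0.37,-0.15],[0.51,-0.37,-0.15]],"turn":[[0,0,0],[0,0,0],[0,0,0],[0,0,0],[0,0,0]],"grip":[1,1,1,1,1]}' 40; python3 -m creep '{"translation":[[0.51,-0.37,0],[0.51,-0.37,0],[0.51,-0.37,0],[0.51,-0.37,0],[0.51,-0.37,0]],"turn":[[0,0,0],[0,0,0],[0,0,0],[0,0,0],[0,0,0]],"grip":[1,1,1,1,1]}'
```

```text
time_s: 0.72
tool_pos: [0.3371, -0.4232, 0.2596]
tool_rot: [-180.0, 0.0, 16.3]
force: [0.3, -0.6, 0.9]
grip_width: 0.087
grasp_force: 0.0
time_s: 1.35
tool_pos: [0.4913, -0.2242, 0.2592]
tool_rot: [-180.0, 0.0, 16.2]
force: [0.0, -0.6, -0.6]
grip_width: 0.0869
grasp_force: 0.0
```

```bash
python3 -m creep '{"translation":[[0.53,-0.34,0],[0.52,-0.34,0],[0,0,0],[0,0,0]],"turn":[[0,0,0],[0,0,0],[0,0,0],[0,0,0]],"grip":[1,1,1,1]}'; python3 - <<'E'
from cell import env
from h import *
for n in ["wrist","side"]:
    c=env.read_camera(n); cv2.imwrite(f"pics/{n}1.png",c["frame"][:,:,::-1]); m=redmask(c["frame"])
    k,l,s,ce=cv2.connectedComponentsWithStats(m); i=1+s[1:,4].argmax()
    p=pts(c,l==i); top=p[p[:,2]>np.percentile(p[:,2],98)-.006]
    print(n,s[i],cv2.minEnclosingCircle(top[:,:2].astype(np.float32)),p[:,2].max(), env.get_obs()["tool_pos"], env.get_obs()["qpos"][[0,6]])
E
```

```text
time_s: 1.85
tool_pos: [0.5556, -0.1505, 0.259]
tool_rot: [180.0, 0.1, 16.2]
force: [0.1, -0.7, -0.8]
grip_width: 0.087
grasp_force: 0.0
wrist [ 276  191   71   76 3823] ((0.5570966601371765, -0.1480499804019928), 0.025313690304756165) 0.18884529745284345 [ 0.55540456 -0.15134193  0.25911197] [ 38.87203655 -65.16906494]
side [322 266  24  23 333] ((0.5577815771102905, -0.14993783831596375), 0.024247758090496063) 0.18954613727505665 [ 0.55532488 -0.15164301  0.25925091] [ 38.89723274 -65.17317076]
```

View pics/wrist1.png

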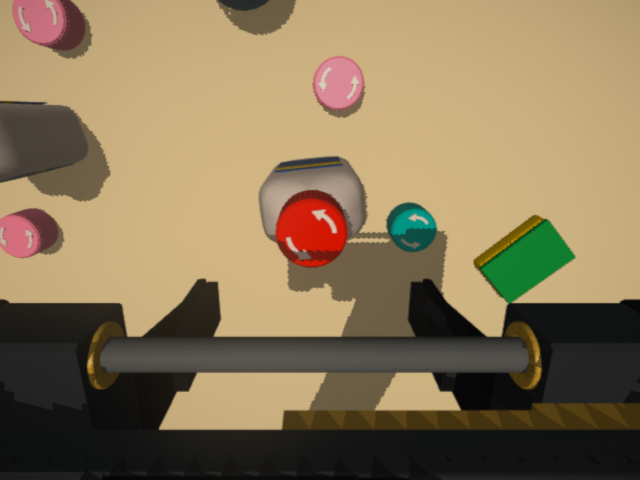

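The wrist view shows the red cap at (312,229) on the bottle, lined up between the fingers, with the turquoise look-alike at (412,227) lying clear on the worktop. Next: descend, grip and lift.

```bash
python3 -m creep '{"translation":[[0.03,-0.02,0.4],[0,0,0.4],[0,0,0.35],[0,0,0.17],[0,0,0]],"turn":[[0,0,0],[0,0,0],[0,0,0],[0,0,0],[0,0,0]],"grip":[1,1,1,1,1]}'; python3 -m creep '{"translation":[[0,0,0],[0,0,0],[0,0,0],[0,0,0]],"turn":[[0,0,0],[0,0,0],[0,0,0],[0,0,0]],"grip":[0.4,0.4,0.4,0.4]}' 40
```

```text
time_s: 2.58
tool_pos: [0.5572, -0.1485, 0.1534]
tool_rot: [-180.0, 0.1, 16.2]
force: [-0.4, -0.5, 0.6]
grip_width: 0.0868
grasp_force: 0.0
time_s: 3.08
tool_pos: [0.5582, -0.1477, 0.1542]
tool_rot: [180.0, -0.0, 16.3]
force: [-0.4, -0.3, -0.1]
grip_width: 0.0551
grasp_force: 0.0
```

```bash
python3 -m creep '{"translation":[[0,0,0],[0,0,0],[0,0,0]],"turn":[[0,0,0],[0,0,0],[0,0,0]],"grip":[0.4,0.4,0.4]}' 40;  python3 -m creep '{"translation":[[0,0,-0.1],[0,0,-0.1],[0,0,0],[0,0,0],[0,0,0]],"turn":[[0,0,0],[0,0,0],[0,0,0],[0,0,0],[0,0,0]],"grip":[0.4,0.4,0.4,0.4,0.4]}'
```

```text
time_s: 3.45
tool_pos: [0.5581, -0.1476, 0.1541]
tool_rot: [180.0, -0.0, 16.3]
force: [0.1, 0.0, 1.6]
grip_width: 0.0494
grasp_force: 40.0
time_s: 4.08
tool_pos: [0.5578, -0.1477, 0.1696]
tool_rot: [-180.0, 0.0, 16.3]
force: [-0.4, -0.6, -1.4]
grip_width: 0.0493
grasp_force: 40.0
```

```bash
python3 - <<'E'
from cell import env
from h import *
f=[]
for i in range(5):
    c=env.read_camera("side"); o=env.get_obs(); f.append(o["force"][2])
print(f,o["tool_pos"])
cv2.imwrite("pics/lift.png",c["frame"][180:400,220:460,::-1])
E
```

```text
[np.float64(-1.4362500717331055), np.float64(-1.0326725126110785), np.float64(-1.4251602305596003), np.float64(-1.1732332667311844), np.float64(-1.8557001096905683)] [ 0.55797186 -0.14764     0.1698054 ]
```

View pics/lift.png

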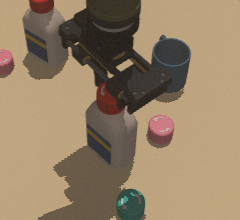

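The bottle is lifted clear (gap above its shadow) and weighs about 1.4 N, so it is the nearly empty one. I'll set it down and release.

```bash
python3 -m creep '{"translation":[[0,0,0.1],[0,0,0.06],[0,0,0.03],[0,0,0]],"turn":[[0,0,0],[0,0,0],[0,0,0],[0,0,0]],"grip":[0.4,0.4,0.4,0.4]}'; python3 -m creep '{"translation":[[0,0,0],[0,0,0],[0,0,0],[0,0,0],[0,0,0]],"turn":[[0,0,0],[0,0,0],[0,0,0],[0,0,0],[0,0,0]],"grip":[1,1,1,1,1]}'
```

```text
time_s: 4.82
tool_pos: [0.5581, -0.1476, 0.1547]
tool_rot: [180.0, 0.0, 16.3]
force: [0.2, -0.1, -0.9]
grip_width: 0.0492
grasp_force: 40.0
time_s: 5.45
tool_pos: [0.5581, -0.1477, 0.1548]
tool_rot: [180.0, -0.0, 16.3]
force: [-0.2, -0.4, 0.2]
grip_width: 0.0853
grasp_force: 0.0
```

```bash
python3 -m creep '{"translation":[[0,0,-0.65],[0,0,-0.65],[0.11,-0.61,0],[0.11,-0.61,0],[0.11,-0.61,0]],"turn":[[0,0,0],[0,0,0],[0,0,0],[0,0,0],[0,0,0]],"grip":[1,1,1,1,1]}'; python3 -m creep '{"translation":[[0.11,-0.61,0],[0.1,-0.61,0],[0.1,-0.62,0],[0,0,0],[0,0,0]],"turn":[[0,0,0],[0,0,0],[0,0,0],[0,0,0],[0,0,0]],"grip":[1,1,1,1,1]}'; python3 - <<'E'
from cell import env
from h import *
for n in ["wrist","side"]:
    c=env.read_camera(n); cv2.imwrite(f"pics/{n}2.png",c["frame"][:,:,::-1]); m=redmask(c["frame"])
    k,l,s,ce=cv2.connectedComponentsWithStats(m)
    for i in range(1,k):
        if s[i,4]<100: continue
        p=pts(c,l==i)
        if len(p)<20: continue
        top=p[p[:,2]>np.percentile(p[:,2],98)-.006]
        print(n,s[i],cv2.minEnclosingCircle(top[:,:2].astype(np.float32)),np.percentile(p[:,2],95))
o=env.get_obs();print(o["tool_pos"],o["tool_rot"],o["qpos"])
E
```

```text
time_s: 6.08
tool_pos: [0.5422, 0.0017, 0.259]
tool_rot: [180.0, -0.0, 16.2]
force: [0.9, 0.5, -0.0]
grip_width: 0.0872
grasp_force: 0.0
time_s: 6.7
tool_pos: [0.5251, 0.148, 0.2586]
tool_rot: [180.0, 0.0, 16.3]
force: [0.6, -0.9, -0.0]
grip_width: 0.0871
grasp_force: 0.0
wrist [ 276  195   72   77 3810] ((0.523592472076416, 0.14914008975028992), 0.02527269348502159) 0.18745877226559557
side [254 166  19  16 173] ((0.5268719792366028, 0.14734993875026703), 0.024381078779697418) 0.18798305987669087
side [318 266  28  24 450] ((0.555808961391449, -0.14883258938789368), 0.02505389414727688) 0.18857412687277733
[0.5254362  0.14676341 0.2585538 ] [1.79959482e+02 2.02778831e-02 1.61138383e+01] [ 20.882414     7.32570365 -42.78086037  91.61244091   5.04380963
  83.04822822 -96.16471277]
```

View pics/side2.png

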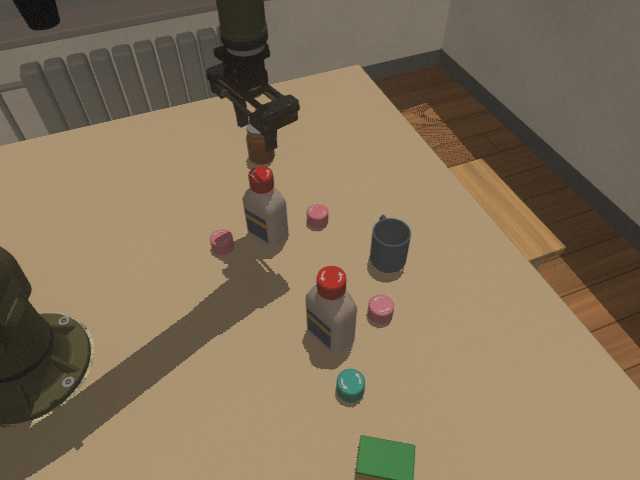

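The side view shows the empty bottle still standing with its cap at (331,282), and the gripper above the left cap at (261,180). By elimination the left bottle is the full one, so I'll descend and grip its cap.

```bash
python3 -m creep '{"translation":[[0,-0.015,0.4],[0,0,0.4],[0,0,0.35],[0,0,0.17],[0,0,0]],"turn":[[0,0,0],[0,0,0],[0,0,0],[0,0,0],[0,0,0]],"grip":[1,1,1,1,1]}'; python3 -m creep '{"translation":[[0,0,0],[0,0,0],[0,0,0],[0,0,0],[0,0,0]],"turn":[[0,0,0],[0,0,0],[0,0,0],[0,0,0],[0,0,0]],"grip":[0.4,0.4,0.4,0.4,0.4]}' 45; python3 -m creep '{"translation":[[0,0,0],[0,0,0],[0,0,0]],"turn":[[0,0,0],[0,0,0],[0,0,0]],"grip":[0.4,0.4,0.4]}'
```

```text
time_s: 7.42
tool_pos: [0.5245, 0.1487, 0.1526]
tool_rot: [-180.0, 0.1, 16.2]
force: [-0.8, 0.0, -0.5]
grip_width: 0.0868
grasp_force: 0.0
time_s: 8.05
tool_pos: [0.5248, 0.1497, 0.1533]
tool_rot: [180.0, -0.0, 16.3]
force: [0.7, -0.1, 0.3]
grip_width: 0.0487
grasp_force: 45.0
time_s: 8.43
tool_pos: [0.5247, 0.1497, 0.1532]
tool_rot: [180.0, -0.0, 16.3]
force: [0.8, 0.1, 2.1]
grip_width: 0.049
grasp_force: 45.0
```

```bash
python3 -m creep '{"translation":[[0,0,0.03],[0,0,0.03],[0,0,0.02],[0,0,0]],"turn":[[0,0,0],[0,0,0],[0,0,0],[0,0,0]],"grip":[0.4,0.4,0.4,0.4]}'
```

```text
time_s: 8.93
tool_pos: [0.5251, 0.1499, 0.148]
tool_rot: [180.0, -0.1, 16.3]
force: [-1.6, -0.6, 8.7]
grip_width: 0.0489
grasp_force: 45.0
```

```bash
python3 -m creep '{"translation":[[0,0,0.02],[0,0,0],[0,0,0],[0,0,0],[0,0,0]],"turn":[[0,0,0],[0,0,0],[0,0,-0.04],[0,0,-0.04],[0,0,0]],"grip":[0.4,0.4,0.4,0.4,0.4]}'
```

```text
time_s: 9.55
tool_pos: [0.5259, 0.1506, 0.1478]
tool_rot: [179.9, -0.2, 30.7]
force: [-2.6, -0.6, 15.3]
grip_width: 0.0491
grasp_force: 45.0
```

```bash
python3 -m creep '{"translation":[[0,0,0],[0,0,0],[0,0,0],[0,0,0],[0,0,0]],"turn":[[0,0,-0.045],[0,0,-0.045],[0,0,-0.045],[0,0,-0.045],[0,0,0]],"grip":[0.4,0.4,0.4,0.4,0.4]}';python3 -m creep '{"translation":[[0,0,0],[0,0,0],[0,0,0],[0,0,0]],"turn":[[0,0,-0.045],[0,0,-0.03],[0,0,0],[0,0,0]],"grip":[0.4,0.4,0.4,0.4]}'; python3 - <<'E'
from cell import env
from h import *
print(env.get_obs()["wrist_torque"])
c=env.read_camera("top"); P=pts(c,np.ones((480,640),np.uint8))
Q=P[np.hypot(P[:,0]-.525,P[:,1]-.149)<.07]; b=Q[(Q[:,2]>.095)&(Q[:,2]<.12)]
print(len(b),cv2.minAreaRect(b[:,:2].astype(np.float32)*1000) if len(b)>5 else "")
f=env.read_camera("side")["frame"][130:270,180:360,::-1]
cv2.imwrite("pics/twist.png",cv2.resize(f,None,fx=3,fy=3))
E
```

```text
time_s: 10.18
tool_pos: [0.5254, 0.1513, 0.1478]
tool_rot: [179.9, -0.1, 63.2]
force: [-4.8, 0.5, 17.0]
grip_width: 0.049
grasp_force: 45.0
time_s: 10.68
tool_pos: [0.5252, 0.1514, 0.1478]
tool_rot: [179.9, -0.1, 76.6]
force: [-4.8, 0.4, 15.8]
grip_width: 0.0493
grasp_force: 45.0
[0.03020385 1.05439926 0.07484809]
93 ((521.367431640625, 119.79026794433594), (31.00847625732422, 77.2969741821289), 70.43252563476562)
```

View pics/twist.png

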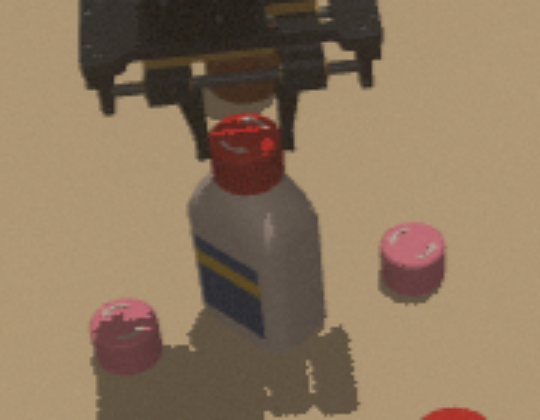

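The view shows the bottle upright with its label unmoved (around (230,290) in the crop), so the cap has turned and the bottle has not. I'll lift gently and watch the force.

```bash
python3 -m creep '{"translation":[[0,0,-0.04],[0,0,-0.04],[0,0,-0.04],[0,0,-0.04],[0,0,0]],"turn":[[0,0,0],[0,0,0],[0,0,0],[0,0,0],[0,0,0]],"grip":[0.4,0.4,0.4,0.4,0.4]}'
```

```text
time_s: 11.4
tool_pos: [0.5243, 0.1495, 0.1576]
tool_rot: [-180.0, 0.0, 76.6]
force: [0.3, 1.0, 0.1]
grip_width: 0.0488
grasp_force: 45.0
```

```bash
python3 -m creep '{"translation":[[0,0,-0.1],[0,0,-0.1],[0,0,-0.15],[0,0,-0.15],[0,0,-0.15]],"turn":[[0,0,0],[0,0,0],[0,0,0],[0,0,0],[0,0,0]],"grip":[0.4,0.4,0.4,0.4,0.4]}';python3 -m creep '{"translation":[[0,0,-0.15],[0,0,-0.05],[0,0,0],[0,0,0],[0,0,0]],"turn":[[0,0,0],[0,0,0],[0,0,0],[0,0,0],[0,0,0]],"grip":[0.4,0.4,0.4,0.4,0.4]}'; python3 - <<'E'
from cell import env
import cv2
f=env.read_camera("side")["frame"][:,:,::-1]
cv2.imwrite("pics/end.png",f[80:400,150:470]); print(env.get_obs()["force"])
E
```

```text
time_s: 12.02
tool_pos: [0.5249, 0.1496, 0.2111]
tool_rot: [180.0, 0.0, 76.6]
force: [-0.4, -0.6, -0.5]
grip_width: 0.0489
grasp_force: 45.0
time_s: 12.65
tool_pos: [0.5244, 0.1496, 0.2254]
tool_rot: [-180.0, 0.0, 76.6]
force: [-0.7, 0.2, -1.1]
grip_width: 0.0493
grasp_force: 45.0
[-1.03037216 -0.17304545 -0.35739033]
```

View pics/end.png

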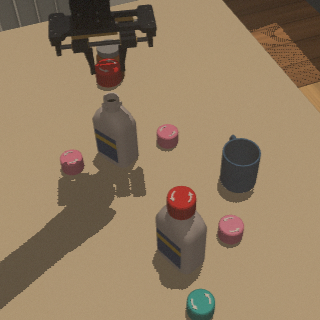

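The picture shows the full bottle open and standing with its mouth at (112,102), its red cap gripped above it at (109,72), and the other bottle standing with its cap on at (181,203). I'm handing it in.

```bash
python3 -c "
from cell import env
print(env.sign_off())"
```

```text
the job is handed in; nothing more can be done
None
```

I handed the job in without seeing the verdict: the left bottle, taken as the full one because the right weighed only about 1.4 N when lifted, is open with its cap gripped level about 5 cm above the mouth, and the right one stands with its cap on.

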